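# Screw the seasoning tub shut and stack it

### The job

The cap of the red-capped tub is unscrewed. Pick the tub up by its square body and stand it between the two cheeks of the wooden jar grip, let go, and screw its red cap clockwise fully home while it stands there; then lift it by its body and set it gently, upright and squarely, on top of the green-capped tub, sides in line, to make a neat pile. Leave the green tub where it stands and do not disturb anything else on the table.

Things in the scene. Friction and masses are not known exactly. Their poses are not given: they have to be found in the camera images.
- red_tub: The tub to be closed: square white body 60 x 60 mm, 40 mm high, a red label on each side and a round red screw cap on top; 66 mm high over all, about 0.3 kg, loose. Origin at the centre of its underside; z up, x and y square to its sides. A short black mark lies on the shoulder at its -x side.
- red_cap (a joint): Turn of the red cap on its tub, rad: 0 = screwed fully home at its stop (white mark on cap over black mark on shoulder); grows counter-clockwise from above as it is unscrewed; starts at 1.7 to 2.6. The cap cannot come off and keeps its height. It turns stiffly (0.12 N m) and stays where it is left; on the bare table the tub tends to turn with it.
- red_cap_top (a point): Centre of the top of the red cap, 66 mm above the tub's underside. The cap is a ribbed cylinder 52 mm in diameter and 22 mm high: the top 22 mm of the tub. Under it are 4 mm of thin neck, then the flat shoulder of the 60 mm body, which fingers holding the cap must stay above.
- green_tub: The foot of the pile: a tub of the same shape and size (66 mm high over all) with green labels and a green cap that is already tight and does not turn; about 0.4 kg, loose. Origin at the centre of its underside, z up, x and y square to its sides.
- jar_grip: Wooden jar grip fixed to the table: plate 104 (x) x 100 (y) x 6 mm, with an upright cheek at its +y and -y side, each 64 mm long in x, top 32 mm above the table. Their rubber inner faces are 66 mm apart, 33 mm either side of the origin; both x ends are open, so a tub on the plate can be held by its +x and -x sides while the cheeks stop it turning. Origin: centre of the underside.
- yellow_lid_jar: Bystander: glass jar with a yellow lid, 76 mm wide, 112 mm high. Origin at the centre of its underside.
- mug: Bystander: white patterned mug, 90 mm high. Origin at the centre of its underside.
- spice_jar: Bystander: slim spice jar with a red lid, 45 mm wide, 106 mm high. Origin at the centre of its underside.
- mushroom: Bystander: brown mushroom, 37 mm wide, 33 mm high. Origin at the centre of its underside.
- ginger: Bystander: small piece of ginger, 48 mm long, 14 mm high. Origin at the centre of its underside.
- onion: Bystander: purple onion, about 66 mm wide, 71 mm high. Origin at the centre of its underside.
Mind the look-alikes: they are no part of the job. Leave any orange look-alike of the green_tub alone. What is shaped like the red_tub but orange is not meant.

How it is judged:
On the way, in this order (a step that is already met when the one before it is completed fails the run):
1. the red-capped tub stands on the plate of the jar grip, between its cheeks, and is let go (x of red_tub in the frame of jar_grip between -0.02 and 0.02 m and y of red_tub in the frame of jar_grip between -0.006 and 0.006 m and height (world z) of red_tub below 0.01 m and angle between red_tub's own z axis and vertical below 0.1 rad and contact force between the fingers and red_tub below 0.3 N), for 0.2 s.
2. the red cap is screwed fully home (within 0.12 rad of its stop) while the tub stands in the jar grip (x of red_tub in the frame of jar_grip between -0.02 and 0.02 m and y of red_tub in the frame of jar_grip between -0.006 and 0.006 m and height (world z) of red_tub below 0.01 m and angle between red_tub's own z axis and vertical below 0.1 rad and value of joint red_cap below 0.12 rad), for 0.2 s.
At the end, for the whole second after the job is handed in: The red-capped tub, its cap within 0.12 rad of its stop, stands upright and at rest on top of the green-capped tub, centred within 8 mm and with its sides in line within 0.14 rad (any of the four quarter turns), let go; the green tub stands upright on the table where it was (value of joint red_cap below 0.12 rad and contact force between the fingers and red_tub below 0.3 N and z of red_tub in the frame of green_tub between 0.062 and 0.07 m and horizontal distance between red_tub and green_tub below 0.008 m and (angle between the x axis of red_tub and the x axis of green_tub, either way round below 0.14 rad or angle between the x axis of red_tub and the y axis of green_tub, either way round below 0.14 rad) and angle between each of red_tub, green_tub's own z axis and vertical below 0.08 rad and height (world z) of green_tub below 0.006 m and linear speed of red_tub below 0.02 m/s and contact force between red_tub and green_tub above 0.5 N); the robot touches nothing.
It fails at once if the green tub is moved more than 20 mm (distance of green_tub from where it was at the start of the episode above 0.02 m).
It fails at once if the red tub is dropped (falls free at more than 0.5 m/s, that is from more than about 13 mm) (contact force between the fingers and red_tub below 0.05 N and linear speed of red_tub above 0.5 m/s).
It fails at once if the red tub is tipped over (angle between red_tub's own z axis and vertical above 0.6 rad).
It fails at once if a bystander is moved more than 25 mm (distance of any of yellow_lid_jar, mug, spice_jar, mushroom, ginger, onion from where it was at the start of the episode above 0.025 m).
It also fails if it takes over 72 s, if anything falls off the work surface, if the arm or the gripper's body presses on something with over 40 N, if the wrist force passes 120 N, or if a joint passes its speed limit or range.

### The arm

A 6-joint arm with a two-finger parallel gripper is mounted at the origin on a cart in front of the work surface, level with it; the furniture and walls round the work are solid. World frame = base frame: x ahead of the robot, y to its left, z up, the work surface at z = 0. Lengths are in m, angles in rad, forces in N, time in s.
With the tool pointing down it reaches from about 0.425 to 0.95 m from the base axis. Payload 3.5 kg.
Tool frame: the origin (TCP) lies at the very end of the fingers, on their centre line; the grasp point (between the pads) lies 19 mm behind it; z points along the fingers, y is the line along which they close (so a half turn about z gives the same grasp; the last joint's range is limited). The gripper opens to 85 mm and grips with 20 to 120 N. Pads are 22 mm wide; open, the fingers measure 114 mm over their backs; the gripper's body (76 mm by 85 mm) begins 54 mm behind the grasp point. The pads swing forward as they close: fully open they stand 13 mm farther back than shut.
Start: joints at [-1.436, 0.286, 1.577, -0, 1.279, -0.15], TCP at [0.19, -0.648, 0.21] pointing down, gripper open.
Joint ranges: [-2.77, 2.77], [-0.9, 2.22], [0.21, 2.48], [-1.53, 4.67], [0.24, 2.81], [-2.84, 2.84]. Speed limits (rad/s): [2.79, 2.79, 3.14, 3.14, 3.14, 3.14].

### API

Orientations are given as a unit quaternion [x, y, z, w].
In Python, from plant import get_state, read_camera, sign_off, recognise gives the robot as it stands.
- The arm moves only by the tool arm_command, never from a script. Its argument "steps" is a list of rows, each an object with "translation": the shift along the tool's x, y, z scaled (see below), a list of three; "twist": the turn, a rotation vector about the tool's x, y, z scaled (see below), a list of three; "fingers": the opening, from -1 (shut) to 1 (fully open). In form: [{"translation": [x, y, z], "twist": [rx, ry, rz], "fingers": fingers}, ...]. A call has 1 to 5 rows; each row is the pose to reach, as a shift and turn from the pose commanded when the call began, along the tool's axes at that moment; what a row does not reach only later rows make up. The controller multiplies each number of a shift by 75 cm and each number of a turn by 60 degrees. A row lasts 1/8 s, in which the tool goes at most 62.5 mm and 10.7 degrees, less where a joint would pass 70% of its speed; a pose out of reach is approached as far as the arm can. A call with a number of a shift or a turn outside -1 to 1 is refused whole. A call with a gripper value outside its range is refused whole. The fingers move at their own pace and stop on an object; "grip_force" is the grip in N (left out, the last holds). Time passes only in rows, so rows that repeat a pose let the fingers close. It gives the time, the measured TCP pose, the force, the opening and the grip force at its end, in the units of the state.
- get_state(): the state, without advancing time (a new reading comes with each control period).
- read_camera(name): name is "scene" or "top"; returns a dict with "pixels" (400x640x3 uint8, red, green, blue), "K" (3x3 intrinsics, pixels), "R" (3x3) and "t" (3): a world point X has camera coordinates R X + t. Camera axes: x right, y down, z forward; pixel columns grow to the right and rows downward; lengths in m; the calibration is good to about 2 mm. A picture is of the moment at which its call begins. There is no depth.
- sign_off(): hands the job in; it is judged then, once.
Trained networks look in a picture, given as the dict that the camera call returned (one of the last four; its "shot" number tells which), for a name from the list of things; names that differ only in an ending like _2 or _b are one class to them, and where a whole thing is asked for, a point or a joint stands for the part that bears it (a point fixed in the world has none). Each returns a list of dicts, best first, with "conf" (0 to 1); they miss things now and then, are a little off and sometimes report something else, mostly with a low value. They report only what shows in the picture. A call takes as long as a camera call. They do not tell look-alikes from the thing itself.
- recognise(picture, query): "point" ([row, column] in pixels, amid what is visible of it).
The state is a dict: "time": time; "qpos": joint angles; "dq": joint speeds; "joint_efforts": joint torques, N m; "eef_pos": TCP position; "tcp_rot": TCP orientation; "contact_force": force on the tool from outside, world axes, zero at the start; "wrist_torque": the same for the moment, N m; "opening": opening from 0.0 (shut) to 1.0 (fully open); "finger_force": force on a finger pad.
Only numpy, scipy, OpenCV 4.12 (cv2) and the standard library are available. Lean on these libraries where they do the work, as an engineer would, in place of code of your own. Each camera call takes 0.05 s, during which the arm holds its last target. There are 200 camera calls.

## Working session

There is one attempt and no reset: what is moved stays moved. The work goes in short steps, Python scripts to look and compute and a tool call to move; the robot and the scene stay as the last step left them, time stands still between calls to the robot, and variables do not carry over. Pictures are saved under pics/ and viewed, at most 12 in all, crops included, and the job is handed in when it is done.

Besides the shell and the picture viewer there is one more tool, called as name(argument=value, ...), one argument or row to a line, values as JSON. arm_command: Moves the arm, as the interface text tells. Shifts and turns lie within -1 to 1; 1 stands for 75 cm of shift or 60 degrees of turn. Its arguments: {"type":"object","properties":{"steps":{"type":"array"},"grip_force":{"type":"number"}},"required":["steps"]}

```bash
mkdir -p pics; ls; cat > h.py <<'E'
import numpy as np, cv2
from plant import get_state, read_camera, sign_off, recognise
def save(p,name,crop=None,s=1):
    im=p["pixels"][:,:,::-1]
    if crop: r0,r1,c0,c1=crop; im=im[r0:r1,c0:c1]
    cv2.imwrite("pics/"+name,cv2.resize(im,None,fx=s,fy=s,interpolation=cv2.INTER_CUBIC))
def ray(p,rc):
    d=np.linalg.inv(p["K"])@np.array([rc[1],rc[0],1.]); R=np.array(p["R"]); return -R.T@p["t"], R.T@d
def onplane(p,rc,z):
    o,d=ray(p,rc); return o+d*(z-o[2])/d[2]
def proj(p,X):
    c=(np.array(p["R"])@np.atleast_2d(X).T).T+p["t"]; u=(np.array(p["K"])@c.T).T; return u[:,[1,0]]/u[:,2:]
def tri(ps,rcs):
    A=np.zeros((3,3));b=np.zeros(3)
    for p,rc in zip(ps,rcs):
        o,d=ray(p,rc); d/=np.linalg.norm(d); M=np.eye(3)-np.outer(d,d); A+=M;b+=M@o
    return np.linalg.solve(A,b)
E
python3 - <<'E'
from h import *
a=read_camera("scene");b=read_camera("top")
save(a,"s0.png");save(b,"t0.png")
print(b["K"],b["R"],b["t"]); print(-np.array(a["R"]).T@a["t"])
for n in ["red_tub","red_cap_top","green_tub","jar_grip","yellow_lid_jar","mug","spice_jar","mushroom","ginger","onion"]:
    for nm,p in (("s",a),("t",b)):
        print(n,nm,[(np.round(d["point"]).tolist(),round(d["conf"],2)) for d in recognise(p,n)])
print(get_state())
E
```

```text
pics
[[472.2115587    0.         317.99520292]
 [  0.         472.2115587  199.75133445]
 [  0.           0.           1.        ]] [[-0.00271334 -0.99999544  0.00132952]
 [-0.98523108  0.00244564 -0.17121256]
 [ 0.17120853 -0.00177444 -0.98523322]] [0.1271981  0.51291831 1.19419688]
[0.09876953 0.93316089 0.60758447]
red_tub s [([204.0, 335.0], 0.93), ([193.0, 295.0], 0.92)]
red_tub t [([229.0, 332.0], 0.86), ([187.0, 329.0], 0.65), ([138.0, 441.0], 0.52)]
red_cap_top s [([192.0, 337.0], 0.82), ([186.0, 293.0], 0.61)]
red_cap_top t [([224.0, 329.0], 0.72), ([185.0, 328.0], 0.62)]
green_tub s [([251.0, 296.0], 0.87), ([225.0, 265.0], 0.63), ([245.0, 366.0], 0.56)]
green_tub t [([278.0, 280.0], 0.82), ([188.0, 268.0], 0.8), ([228.0, 251.0], 0.75)]
jar_grip s [([170.0, 322.0], 0.7)]
jar_grip t [([185.0, 401.0], 0.89)]
yellow_lid_jar s [([136.0, 300.0], 0.83)]
yellow_lid_jar t [([137.0, 440.0], 0.8)]
mug s [([155.0, 277.0], 0.83), ([180.0, 262.0], 0.15)]
mug t [([130.0, 389.0], 0.61)]
spice_jar s [([282.0, 263.0], 0.57)]
spice_jar t [([228.0, 195.0], 0.57)]
mushroom s [([228.0, 334.0], 
[... 190 characters left out ...]
00066e+00,  2.86298729e-01,  1.57671475e+00, -1.06719631e-05,
        1.27858354e+00, -1.50015268e-01]), 'dq': array([-1.52453067e-03,  9.18891230e-04,  3.87465404e-04,  3.00942288e-05,
       -7.56914078e-04, -2.92839984e-04]), 'joint_efforts': array([ 3.00593001e-04, -4.05965638e+01, -2.92945397e+01, -1.74755492e-04,
        6.46899352e-04,  1.05180479e-05]), 'eef_pos': array([ 0.18967236, -0.64778606,  0.21001771]), 'tcp_rot': array([ 9.89877247e-01,  1.41926164e-01, -5.09302587e-06, -2.22097619e-06]), 'contact_force': array([-0.56950099,  1.09832825,  0.11091027]), 'wrist_torque': array([4.87260960e-02, 3.35908148e-02, 6.93903234e-06]), 'finger_force': 0.0, 'opening': 0.9979529324290818}
```

View images.

View pics/s0.png

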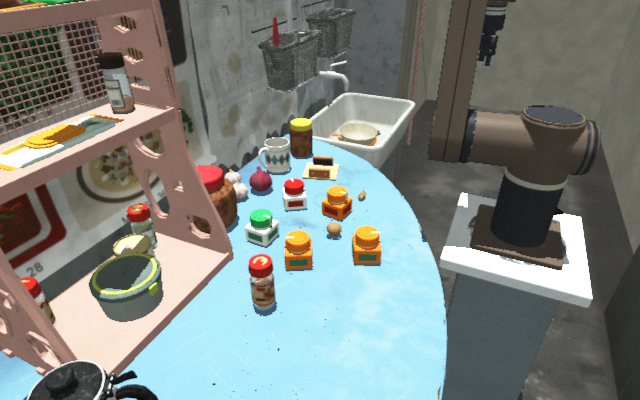

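View pics/t0.png

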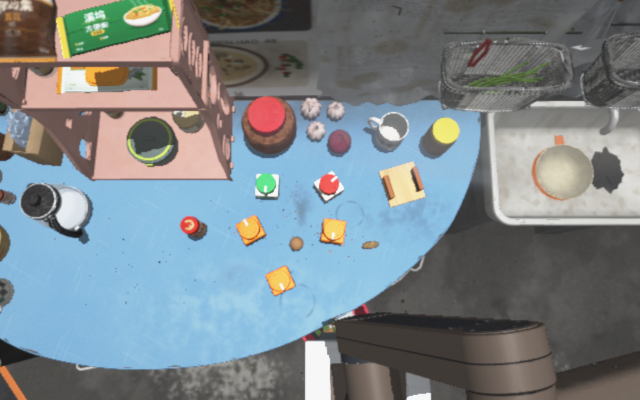

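```bash
python3 - <<'E'
from h import *
b=read_camera("top");a=read_camera("scene")
A=cv2.resize(b["pixels"][150:225,240:440,::-1],None,fx=4,fy=4,interpolation=cv2.INTER_CUBIC)
B=cv2.resize(a["pixels"][140:250,235:400,::-1],None,fx=2.7,fy=2.7,interpolation=cv2.INTER_CUBIC)
B=cv2.copyMakeBorder(B,0,0,0,800-B.shape[1],cv2.BORDER_CONSTANT)
cv2.imwrite("pics/c1.png",np.vstack([A,B])[:600])
np.savez("cam.npz",**{n+k:p[k] for n,p in (("s",a),("t",b)) for k in ("K","R","t","pixels")})
for n,ps in dict(red=((185,328),(186,293)),green=((185,267),(217,261))).items(): print(n,tri((b,a),ps))
# cap colour centroids
for n,p,box in (("t",b,(165,205,310,345)),("s",a,(172,205,280,310))):
    r0,r1,c0,c1=box; h=cv2.cvtColor(p["pixels"],cv2.COLOR_RGB2HSV)[r0:r1,c0:c1].astype(int)
    m=((h[...,0]<6)|(h[...,0]>172))&(h[...,1]>150)&(h[...,2]>90); ys,xs=np.nonzero(m); print("red",n,ys.mean()+r0,xs.mean()+c0,ys.min()+r0,ys.max()+r0,xs.min()+c0,xs.max()+c0,m.sum())
for n,p,box in (("t",b,(165,205,250,285)),("s",a,(205,250,240,285))):
    r0,r1,c0,c1=box; h=cv2.cvtColor(p["pixels"],cv2.COLOR_RGB2HSV)[r0:r1,c0:c1].astype(int)
    m=(h[...,0]>50)&(h[...,0]<80)&(h[...,1]>120)&(h[...,2]>70); ys,xs=np.nonzero(m); print("green",n,ys.mean()+r0,xs.mean()+c0,ys.min()+r0,ys.max()+r0,xs.min()+c0,xs.max()+c0,m.sum())
E
```

```text
red [0.55126379 0.10033318 0.05852129]
green [0.55246344 0.25976978 0.0577945 ]
red t 184.64853556485355 328.0376569037657 175 193 320 337 239
red s 189.1338028169014 293.94718309859155 179 204 285 302 284
green t 182.41825095057035 265.4600760456274 173 192 256 274 263
green s 219.73789173789174 260.03418803418805 209 240 249 276 351
```

View pics/c1.png

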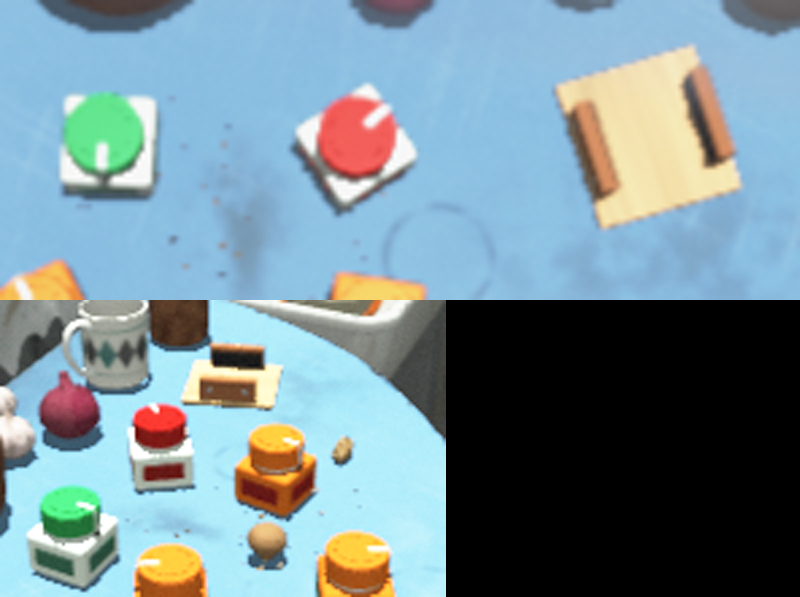

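Look-alikes (top view pixels): the red-capped white tub is at (185,328). Orange tubs are at (232,333), which has a red label, and at (230,250) and (281,280). The green-capped white tub is at (185,267), the spice jar with a red lid is at (228,192), and the big jar with a red lid is at (115,267). The crop confirms that the white-bodied red tub at (185,328) is the one I want, green is at (185,267), and the jar grip at (184,402) has cheeks on its ±y sides. Next I'll fit silhouettes.

```bash
cat >> h.py <<'E'
from scipy.optimize import minimize
def tubpts(x,y,th,z=0.):
    c,s=np.cos(th),np.sin(th)
    sq=np.array([[i,j,k] for i in(-.03,.03) for j in(-.03,.03) for k in(0,.04)])
    a=np.linspace(0,2*np.pi,40); cy=np.array([[.026*np.cos(t),.026*np.sin(t),k] for t in a for k in(.044,.066)])
    f=lambda P:np.c_[P[:,0]*c-P[:,1]*s+x,P[:,0]*s+P[:,1]*c+y,P[:,2]+z]
    return [f(sq),f(cy)]
def grippts(x,y,th,z=0.):
    c,s=np.cos(th),np.sin(th)
    bx=lambda X,y0,y1,z0,z1:np.array([[i,j,k] for i in(-X,X) for j in(y0,y1) for k in(z0,z1)])
    f=lambda P:np.c_[P[:,0]*c-P[:,1]*s+x,P[:,0]*s+P[:,1]*c+y,P[:,2]]
    return [f(bx(.052,-.05,.05,0,.006)),f(bx(.032,.033,.045,.006,.032)),f(bx(.032,-.045,-.033,.006,.032))]
S=8
def render(p,parts,box):
    r0,r1,c0,c1=box; m=np.zeros(((r1-r0)*S,(c1-c0)*S),np.uint8)
    for P in parts:
        q=proj(p,P); q=np.c_[(q[:,1]-c0+.5)*S-.5,(q[:,0]-r0+.5)*S-.5]
        cv2.fillConvexPoly(m,cv2.convexHull(np.round(q*16).astype(np.int32)),255,shift=4)
    return cv2.resize(m,(c1-c0,r1-r0),interpolation=cv2.INTER_AREA)/255.
def mask(p,rc,h=22):
    r,c=map(int,rc); box=(r-h,r+h,c-h,c+h); im=p["pixels"][r-h:r+h,c-h:c+h]
    v=cv2.cvtColor(im,cv2.COLOR_RGB2HSV).astype(int)
    blue=(v[...,0]>92)&(v[...,0]<118)&(v[...,1]>65)
    n,l=cv2.connectedComponents((~blue).astype(np.uint8)); k=l[h-3:h+4,h-3:h+4]; k=np.bincount(k[k>0]).argmax()
    return (l==k).astype(float),box
def fit(views,model,x0,z=0.):  # views: (p, mask, box)
    def cost(v): return sum(np.abs(render(p,model(v[0],v[1],v[2],z),b)-m).sum()/ (m.sum()) for p,m,b in views)
    best=None
    for t in np.linspace(-.8,.8,9):
        s=np.array([*x0[:2],x0[2]+t]); sim=np.array([s,s+[.008,0,0],s+[0,.008,0],s+[0,0,.15]])
        r=minimize(cost,s,method="Nelder-Mead",options=dict(initial_simplex=sim,xatol=1e-4,fatol=1e-5))
        if best is None or r.fun<best.fun: best=r
    return best.x.round(4),round(best.fun,4)
def load():
    d=np.load("cam.npz"); return [{k:d[n+k] for k in ("K","R","t","pixels")} for n in "st"]
E
python3 - <<'E'
from h import *
a,b=load()
for nm,mod,t,s,x0,h in (("red",tubpts,(186,328),(193,294),(.55,.10,.5),20),("green",tubpts,(185,267),(227,262),(.553,.26,0),20),("grip",grippts,(185,402),(168,321),(.55,-.09,.25),26)):
    vt=(b,*mask(b,t,h)); vs=(a,*mask(a,s,h)); print(nm,vt[1].sum(),vs[1].sum())
    for l,v in (("top",[vt]),("scene",[vs]),("both",[vt,vs])):
        print("  ",l,*fit(v,mod,x0))
# cap mark directions and heights
for n,px in (("red cap mark outer",(150+105/4,240+388/4)),("centre",(184.6,328.0))): print(n,onplane(b,px,.066))
E
```

```text
red 602.0 694.0
   top [0.5538 0.0982 0.5774] 0.0543
   scene [0.5548 0.0937 0.5854] 0.042
   both [0.5538 0.0968 2.1487] 0.1373
green 580.0 971.0
   top [ 0.5562  0.2625 -0.0524] 0.0527
   scene [ 0.5567  0.2592 -0.0132] 0.0504
   both [0.5561 0.2618 1.5214] 0.1327
grip 1494.0 728.0
   top [ 0.5644 -0.1031  0.2845] 0.0464
   scene [ 0.5652 -0.1058  0.2967] 0.0486
   both [ 0.5646 -0.1039  0.2882] 0.1085
red cap mark outer [0.57130108 0.07635991 0.066     ]
centre [0.54921573 0.09988374 0.066     ]
```

```bash
cat >> h.py <<'E'
from scipy.spatial.transform import Rotation as Ro
def plan(xyz,phi,s=None):
    s=s or get_state(); R0=Ro.from_quat(s["tcp_rot"])
    R1=Ro.from_matrix(np.c_[[-np.sin(phi),np.cos(phi),0],[np.cos(phi),np.sin(phi),0],[0,0,-1]])
    d=R0.inv().apply(np.array(xyz)-s["eef_pos"]); w=(R0.inv()*R1).as_rotvec()
    print("T",(d/.75).round(4).tolist(),"W",(w/(np.pi/3)).round(4).tolist(),"t",round(s["time"],2),"pos",s["eef_pos"].round(4),"phi",round(s["qpos"][0]-s["qpos"][5],4),"|d|",np.linalg.norm(d).round(3))
E
python3 - <<'E'
from h import *
plan((.554,.0965,.15),.58)
plan((.36,-.35,.21),-.4)
a,b=load()
for n,rc,z in (("mug",(130,389),.09),("ginger",(168,323),.0),("yel",(137,440),.11),("orange",(232,333),.066),("onion",(142,337),.04)): print(n,onplane(b,rc,z).round(3))
E
```

```text
T [0.745, -0.8159, 0.08] W [-0.0, 0.0, -1.7819] t 1.2 pos [ 0.1897 -0.6478  0.21  ] phi -1.286 |d| 0.831
T [0.3295, -0.3173, 0.0] W [-0.0, 0.0, -0.8461] t 1.2 pos [ 0.1897 -0.6478  0.21  ] phi -1.286 |d| 0.343
mug [ 0.688 -0.059  0.09 ]
ginger [0.609 0.112 0.   ]
yel [ 0.663 -0.184  0.11 ]
orange [0.426 0.088 0.066]
onion [0.671 0.074 0.04 ]
```

arm_command(
  steps=[
    {"translation":[0.33,-0.317,0],"twist":[0,0,-0.85],"fingers":1},
    {"translation":[0.33,-0.317,0],"twist":[0,0,-0.85],"fingers":1},
    {"translation":[0.33,-0.317,0],"twist":[0,0,-0.85],"fingers":1},
    {"translation":[0.33,-0.317,0],"twist":[0,0,-0.85],"fingers":1},
    {"translation":[0.33,-0.317,0],"twist":[0,0,-0.85],"fingers":1},
  ],
)

```text
time: 1.82
eef_pos: [0.3459, -0.375, 0.2103]
tcp_rot: [0.831, 0.556, 0.0, 0.0]
contact_force: [0.6, -1.0, -0.0]
opening: 1.003
finger_force: 0.0
```

```bash
python3 -c "
from h import *
plan((.554,.0965,.15),.58)"
```

```text
T [0.687, 0.0165, 0.0802] W [0.0007, 0.0007, -0.9277] t 1.82 pos [ 0.3459 -0.375   0.2103] phi -0.3914 |d| 0.519
```

arm_command(
  steps=[
    {"translation":[0.687,0.017,0.08],"twist":[0,0,-0.928],"fingers":1},
    {"translation":[0.687,0.017,0.08],"twist":[0,0,-0.928],"fingers":1},
    {"translation":[0.687,0.017,0.08],"twist":[0,0,-0.928],"fingers":1},
    {"translation":[0.687,0.017,0.08],"twist":[0,0,-0.928],"fingers":1},
    {"translation":[0.687,0.017,0.08],"twist":[0,0,-0.928],"fingers":1},
  ],
)

```text
time: 2.45
eef_pos: [0.4726, -0.0915, 0.1742]
tcp_rot: [0.49, 0.872, 0.0, 0.001]
contact_force: [-0.0, 0.2, 0.7]
opening: 1.002
finger_force: 0.0
```

```bash
python3 -c "
from h import *
plan((.554,.0965,.15),.58)"
```

```text
T [0.1575, 0.2232, 0.0323] W [0.0009, 0.0013, -0.0309] t 2.45 pos [ 0.4726 -0.0915  0.1742] phi 0.5476 |d| 0.206
```

arm_command(
  steps=[
    {"translation":[0.1575,0.223,0.032],"twist":[0.001,0.001,-0.031],"fingers":1},
    {"translation":[0.1575,0.223,0.032],"twist":[0.001,0.001,-0.031],"fingers":1},
    {"translation":[0.1575,0.223,0.032],"twist":[0.001,0.001,-0.031],"fingers":1},
    {"translation":[0.1575,0.223,0.032],"twist":[0.001,0.001,-0.031],"fingers":1},
    {"translation":[0.1575,0.223,0.032],"twist":[0.001,0.001,-0.031],"fingers":1},
  ],
)

```text
time: 3.08
eef_pos: [0.5542, 0.0947, 0.1496]
tcp_rot: [0.477, 0.879, -0.001, -0.001]
contact_force: [-0.3, -0.6, 0.1]
opening: 0.996
finger_force: 0.0
```

```bash
python3 -c "
from h import *
plan((.554,.0965,.15),.58)
plan((.554,.0965,.004),.58)"
```

```text
T [0.0022, 0.0011, -0.0005] W [-0.0019, -0.001, -0.0036] t 3.08 pos [0.5542 0.0947 0.1496] phi 0.5762 |d| 0.002
T [0.002, 0.0015, 0.1942] W [-0.0019, -0.001, -0.0036] t 3.08 pos [0.5542 0.0947 0.1496] phi 0.5762 |d| 0.146
```

arm_command(
  steps=[
    {"translation":[0.002,0.0015,0.08],"twist":[0,0,-0.003],"fingers":1},
    {"translation":[0.002,0.0015,0.15],"twist":[0,0,-0.003],"fingers":1},
    {"translation":[0.002,0.0015,0.194],"twist":[0,0,-0.003],"fingers":1},
    {"translation":[0.002,0.0015,0.194],"twist":[0,0,-0.003],"fingers":1},
  ],
)

```text
time: 3.58
eef_pos: [0.5513, 0.0942, 0.0018]
tcp_rot: [0.478, 0.879, -0.002, -0.004]
contact_force: [0.2, 0.1, -0.0]
opening: 1.002
finger_force: 0.0
```

arm_command(
  steps=[
    {"translation":[0,0,0],"twist":[0,0,0],"fingers":0.3},
    {"translation":[0,0,0],"twist":[0,0,0],"fingers":0},
    {"translation":[0,0,0],"twist":[0,0,0],"fingers":-0.2},
    {"translation":[0,0,0],"twist":[0,0,0],"fingers":-0.2},
    {"translation":[0,0,0],"twist":[0,0,0],"fingers":-0.2},
  ],
  grip_force=40,
)

```text
time: 4.2
eef_pos: [0.5561, 0.0952, 0.0074]
tcp_rot: [0.476, 0.879, 0.0, 0.001]
contact_force: [-2.5, -3.8, 7.5]
opening: 0.684
finger_force: 44.5
```

arm_command(
  steps=[
    {"translation":[0,0,-0.02],"twist":[0,0,0],"fingers":-0.2},
    {"translation":[0,0,-0.06],"twist":[0,0,0],"fingers":-0.2},
    {"translation":[0,0,-0.1],"twist":[0,0,0],"fingers":-0.2},
    {"translation":[0,0,-0.1],"twist":[0,0,0],"fingers":-0.2},
    {"translation":[0,0,-0.1],"twist":[0,0,0],"fingers":-0.2},
  ],
)

```text
time: 4.82
eef_pos: [0.5534, 0.0962, 0.0784]
tcp_rot: [0.477, 0.879, -0.0, -0.001]
contact_force: [-0.8, 0.4, -4.6]
opening: 0.684
finger_force: 44.5
```

```bash
python3 -c "
from h import *
s=get_state();print(s['finger_force'],s['opening'],s['contact_force'],s['eef_pos'])
b=read_camera('top');a=read_camera('scene')
save(a,'s2.png',(130,260,220,400),4)
plan((.5646,-.104,.085),.288)"
```

```text
44.4804722070694 0.6843870592396977 [-0.82173454  0.41603152 -4.63705352] [0.55335188 0.0961508  0.07841133]
T [-0.2321, -0.1324, -0.0103] W [-0.0042, -0.0024, 0.2762] t 4.92 pos [0.5528 0.0961 0.0774] phi 0.5776 |d| 0.201
```

View pics/s2.png

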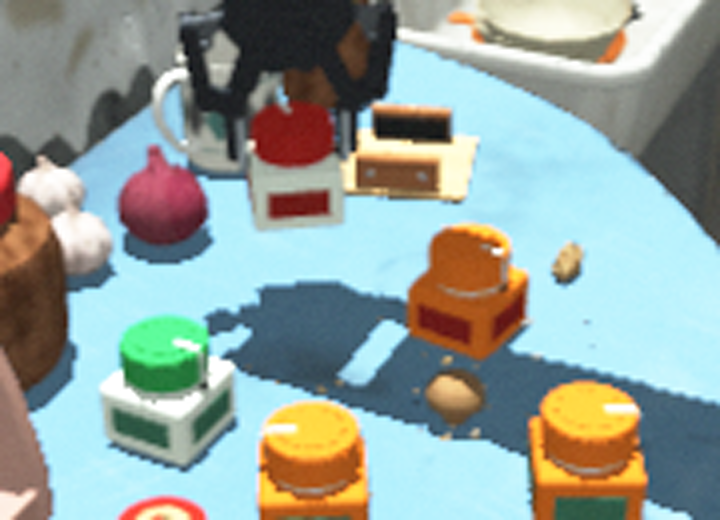

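arm_command(
  steps=[
    {"translation":[-0.232,-0.132,-0.01],"twist":[-0.004,-0.002,0.276],"fingers":-0.2},
    {"translation":[-0.232,-0.132,-0.01],"twist":[-0.004,-0.002,0.276],"fingers":-0.2},
    {"translation":[-0.232,-0.132,-0.01],"twist":[-0.004,-0.002,0.276],"fingers":-0.2},
    {"translation":[-0.232,-0.132,-0.01],"twist":[-0.004,-0.002,0.276],"fingers":-0.2},
    {"translation":[-0.232,-0.132,-0.01],"twist":[-0.004,-0.002,0.276],"fingers":-0.2},
  ],
)

```text
time: 5.55
eef_pos: [0.5655, -0.1041, 0.0855]
tcp_rot: [0.599, 0.801, 0.001, -0.0]
contact_force: [0.2, 0.0, -2.6]
opening: 0.684
finger_force: 44.6
```

arm_command(
  steps=[
    {"translation":[0,0,0],"twist":[0,0,0],"fingers":-0.2},
    {"translation":[0,0,0],"twist":[0,0,0],"fingers":-0.2},
  ],
)

```text
time: 5.8
eef_pos: [0.566, -0.1021, 0.0863]
tcp_rot: [0.597, 0.802, 0.001, 0.001]
contact_force: [-1.6, -1.0, -3.3]
opening: 0.685
finger_force: 44.6
```

```bash
python3 - <<'E'
from h import *
b=read_camera('top');a=read_camera('scene'); s=get_state()
x,y,z=s['eef_pos'];phi=s['qpos'][0]-s['qpos'][5]; print(s['eef_pos'],phi)
im=[]
for p,g in ((a,(.5652,-.1058,.297)),(b,(.5644,-.1031,.2845))):
    v=p["pixels"][:,:,::-1].copy(); k=4
    c=proj(p,[[.56,-.1,.06]])[0].astype(int); r0,c0=c[0]-37,c[1]-50
    v=cv2.resize(v[r0:r0+75,c0:c0+100],None,fx=k,fy=k,interpolation=cv2.INTER_CUBIC)
    def draw(parts,col):
        for P in parts:
            q=proj(p,P); q=np.c_[(q[:,1]-c0+.5)*k,(q[:,0]-r0+.5)*k]
            cv2.polylines(v,[cv2.convexHull(q.astype(np.int32))],True,col,1)
    draw(tubpts(x,y,phi,z-.005),(0,255,0)); draw(grippts(*g),(255,0,255)); im.append(v)
cv2.imwrite("pics/ov.png",np.hstack(im))
plan((.5648,-.1044,.012),.29)
E
```

```text
[ 0.56627165 -0.10254268  0.08667836] 0.29091803788470094
T [-0.0018, -0.0029, 0.0996] W [0.0028, 0.0004, 0.0] t 5.9 pos [ 0.5663 -0.1025  0.0867] phi 0.2909 |d| 0.075
```

View pics/ov.png

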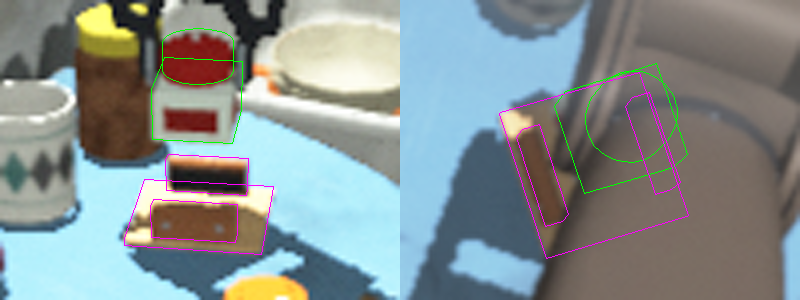

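arm_command(
  steps=[
    {"translation":[-0.0017,-0.0015,0.03],"twist":[0.001,0,0],"fingers":-0.2},
    {"translation":[-0.0017,-0.0015,0.055],"twist":[0.001,0,0],"fingers":-0.2},
    {"translation":[-0.0017,-0.0015,0.075],"twist":[0.001,0,0],"fingers":-0.2},
    {"translation":[-0.0017,-0.0015,0.075],"twist":[0.001,0,0],"fingers":-0.2},
  ],
)

```text
time: 6.4
eef_pos: [0.5644, -0.1047, 0.0286]
tcp_rot: [0.598, 0.801, 0.0, -0.001]
contact_force: [0.0, -0.1, -3.5]
opening: 0.681
finger_force: 44.6
```

```bash
python3 - <<'E'
from h import *
a=read_camera('scene'); s=get_state(); print(s['contact_force'],s['wrist_torque'])
save(a,"s3.png",(120,220,270,390),5)
plan((.5648,-.1044,.0105),.29)
E
```

```text
[-0.18785375  0.27786069 -2.87831384] [-0.0379087  -0.02985809  0.03805103]
T [0.0011, -0.0005, 0.0257] W [0.0008, -0.0002, -0.0016] t 6.45 pos [ 0.5654 -0.1051  0.0298] phi 0.2888 |d| 0.019
```

View pics/s3.png

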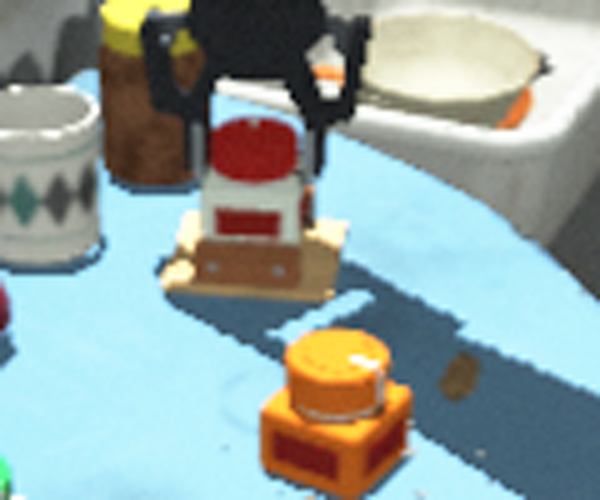

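The tub at crop (180,255) is already between the cheeks, with no contact force. Now I'll lower it onto the plate.

arm_command(
  steps=[
    {"translation":[0,0,0.012],"twist":[0,0,0],"fingers":-0.2},
    {"translation":[0,0,0.021],"twist":[0,0,0],"fingers":-0.2},
    {"translation":[0,0,0.025],"twist":[0,0,0],"fingers":-0.2},
    {"translation":[0,0,0.025],"twist":[0,0,0],"fingers":-0.2},
  ],
)

```text
time: 6.95
eef_pos: [0.5659, -0.1055, 0.0134]
tcp_rot: [0.598, 0.801, 0.0, 0.0]
contact_force: [-3.3, 1.2, 4.8]
opening: 0.684
finger_force: 45.5
```

arm_command(
  steps=[
    {"translation":[0,0,0],"twist":[0,0,0],"fingers":0.5},
    {"translation":[0,0,0],"twist":[0,0,0],"fingers":1},
    {"translation":[0,0,0],"twist":[0,0,0],"fingers":1},
    {"translation":[0,0,0],"twist":[0,0,0],"fingers":1},
    {"translation":[0,0,0],"twist":[0,0,0],"fingers":1},
  ],
)

```text
time: 7.58
eef_pos: [0.5659, -0.1054, 0.0118]
tcp_rot: [0.598, 0.801, 0.001, 0.001]
contact_force: [0.3, -0.1, -0.4]
opening: 0.995
finger_force: 0.0
```

```bash
python3 - <<'E'
from h import *
s=get_state(); print(s['contact_force'],s['opening'],s['finger_force'],s['qpos'][[0,5]])
plan((.5648,-.1044,.13),.29)
E
```

```text
[ 0.28072565 -0.12050697 -0.37028373] 0.9948580048751887 0.0 [-0.360657   -0.64943151]
T [0.0015, -0.0006, -0.1577] W [0.002, 0.0007, -0.0017] t 7.58 pos [ 0.5659 -0.1054  0.0118] phi 0.2888 |d| 0.118
```

arm_command(
  steps=[
    {"translation":[0.0,0,-0.06],"twist":[0,0,0],"fingers":1},
    {"translation":[0.0,0,-0.06],"twist":[0.002,0,-0.17],"fingers":1},
    {"translation":[0.0,0,-0.06],"twist":[0.002,0,-0.34],"fingers":1},
    {"translation":[0.0,0,-0.06],"twist":[0.002,0,-0.51],"fingers":1},
    {"translation":[0,0,-0.06],"twist":[0.002,0,-0.68],"fingers":1},
  ],
)

```text
time: 8.2
eef_pos: [0.5657, -0.1054, 0.0568]
tcp_rot: [0.279, 0.96, -0.001, 0.0]
contact_force: [0.6, -0.1, 1.1]
opening: 0.998
finger_force: 0.0
```

```bash
python3 - <<'E'
from h import *
s=get_state(); print(s['contact_force'],s['qpos'][[0,5]])
plan((.5653,-.1050,.050),1.2)
E
```

```text
[ 0.5757505  -0.14216406  1.06646128] [-0.35989149 -1.3653334 ]
T [0.0007, 0.0001, 0.009] W [-0.0009, 0.0011, -0.1851] t 8.2 pos [ 0.5657 -0.1054  0.0568] phi 1.0054 |d| 0.007
```

arm_command(
  steps=[
    {"translation":[0.0,0,0.008],"twist":[0,0,-0.18],"fingers":1},
    {"translation":[0.0,0,0.008],"twist":[0,0,-0.18],"fingers":0.3},
    {"translation":[0.0,0,0.008],"twist":[0,0,-0.18],"fingers":-0.4},
    {"translation":[0.0,0,0.008],"twist":[0,0,-0.18],"fingers":-0.4},
    {"translation":[0,0,0.008],"twist":[0,0,-0.18],"fingers":-0.4},
  ],
  grip_force=45,
)

```text
time: 8.82
eef_pos: [0.5658, -0.1054, 0.051]
tcp_rot: [0.19, 0.982, -0.001, 0.001]
contact_force: [-0.0, 0.3, 0.5]
opening: 0.296
finger_force: 0.0
```

```bash
python3 - <<'E'
from h import *
s=get_state(); print(s['contact_force'],s['wrist_torque'],s['opening'],s['finger_force'])
plan((.5653,-.1050,.050),1.2)
E
```

```text
[-0.00563978  0.31543043  0.54044379] [-0.05265539  0.0066252  -0.0120012 ] 0.29634336599198297 0.0
T [0.0009, 0.0003, 0.0013] W [-0.001, 0.0012, -0.0115] t 8.82 pos [ 0.5658 -0.1054  0.051 ] phi 1.1873 |d| 0.001
```

```bash
python3 - <<'E'
from h import *
a=read_camera('scene'); s=get_state(); print(s['opening'],s['finger_force'])
save(a,"s4.png",(110,210,260,390),6)
E
```

```text
0.2981426755515334 0.0
```

View pics/s4.png

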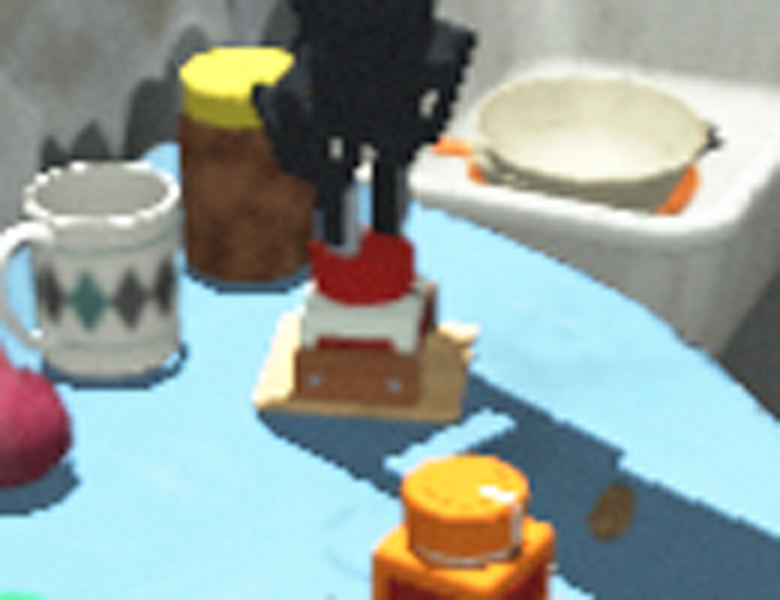

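```bash
python3 - <<'E'
from h import *
a,b=load(); f=lambda X:((proj(a,X)-[110,260])*6).round(0).tolist()
c=np.array([.5658,-.1054]); u=np.array([np.cos(1.19),np.sin(1.19)])*.0125
for z in (.046,.051,.062,.072,.08,.09): print(z,f([[*c,z],[*(c+u),z],[*(c-u),z]]))
E
```

```text
0.046 [[288.0, 363.0], [295.0, 345.0], [280.0, 381.0]]
0.051 [[279.0, 363.0], [286.0, 345.0], [271.0, 381.0]]
0.062 [[259.0, 363.0], [267.0, 345.0], [252.0, 381.0]]
0.072 [[241.0, 363.0], [249.0, 345.0], [234.0, 381.0]]
0.08 [[227.0, 363.0], [234.0, 345.0], [220.0, 381.0]]
0.09 [[209.0, 363.0], [216.0, 345.0], [201.0, 381.0]]
```

The fingers are hovering just above the cap top, so the tips stand about 20 mm farther back than I assumed. I'll open, go lower and try the grip again.

arm_command(
  steps=[
    {"translation":[0,0,0],"twist":[0,0,0],"fingers":0.5},
    {"translation":[0.0,0,0],"twist":[0,0,0],"fingers":0.7},
    {"translation":[0.0,0,0],"twist":[0,0,0],"fingers":0.7},
    {"translation":[0.0,0,0.01],"twist":[0,0,0],"fingers":0.7},
    {"translation":[0,0,0.02],"twist":[0,0,0],"fingers":0.7},
  ],
)

```text
time: 9.5
eef_pos: [0.5656, -0.1054, 0.0352]
tcp_rot: [0.19, 0.982, -0.001, 0.0]
contact_force: [0.2, -1.2, -0.9]
opening: 0.849
finger_force: 0.0
```

```bash
python3 - <<'E'
from h import *
a=read_camera('scene'); s=get_state(); print(s['opening'],s['finger_force'],s['contact_force'],s['eef_pos'])
save(a,"s5.png",(110,210,260,390),6)
E
```

```text
0.8507549683928582 0.0 [-0.24213379  0.83285535 -2.14649994] [ 0.564658   -0.10503701  0.03384529]
```

View pics/s5.png

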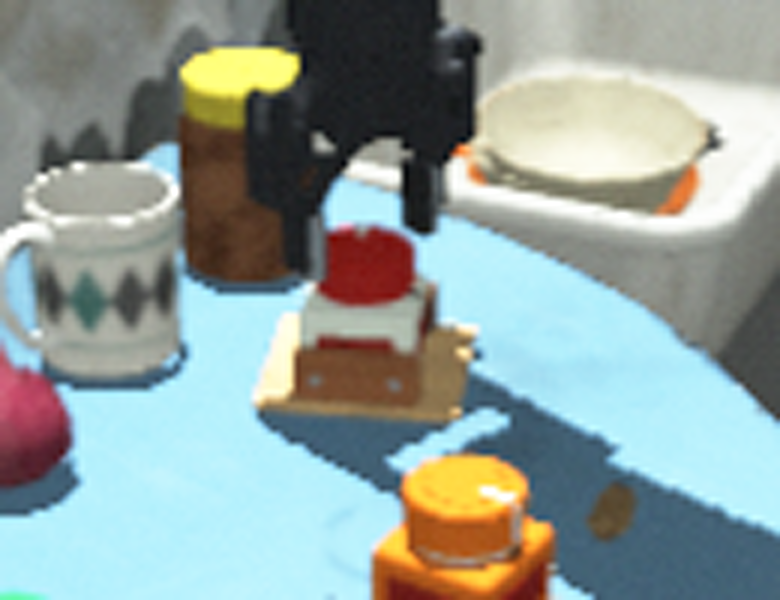

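arm_command(
  steps=[
    {"translation":[0,0,0.01],"twist":[0,0,0],"fingers":0.7},
    {"translation":[0.0,0,0.01],"twist":[0,0,0],"fingers":0.3},
    {"translation":[0.0,0,0.01],"twist":[0,0,0],"fingers":-0.3},
    {"translation":[0.0,0,0.01],"twist":[0,0,0],"fingers":-0.3},
    {"translation":[0,0,0.01],"twist":[0,0,0],"fingers":-0.3},
  ],
  grip_force=50,
)

```text
time: 10.18
eef_pos: [0.5659, -0.1053, 0.0284]
tcp_rot: [0.19, 0.982, -0.0, 0.001]
contact_force: [0.3, 1.8, -0.4]
opening: 0.59
finger_force: 52.4
```

```bash
python3 - <<'E'
from h import *
s=get_state(); print(s['opening'],s['finger_force'],s['contact_force'],s['wrist_torque'],s['eef_pos'])
E
```

```text
0.5897432554562307 52.42983877658844 [ 0.33446412  1.75111696 -0.4200299 ] [ 0.43818037 -0.17295659  0.00378954] [ 0.56594298 -0.1052696   0.02840646]
```

arm_command(
  steps=[
    {"translation":[0,0,0],"twist":[0,0,0.16],"fingers":-0.3},
    {"translation":[0,0,0],"twist":[0,0,0.33],"fingers":-0.3},
    {"translation":[0,0,0],"twist":[0,0,0.5],"fingers":-0.3},
    {"translation":[0,0,0],"twist":[0,0,0.67],"fingers":-0.3},
    {"translation":[0,0,0],"twist":[0,0,0.84],"fingers":-0.3},
  ],
)

```text
time: 10.8
eef_pos: [0.5656, -0.105, 0.0284]
tcp_rot: [0.592, 0.806, -0.0, 0.0]
contact_force: [0.2, 2.9, 1.0]
opening: 0.59
finger_force: 52.5
```

```bash
python3 - <<'E'
from h import *
s=get_state(); print(s['opening'],s['finger_force'],s['contact_force'],s['wrist_torque'],s['eef_pos'],s['qpos'][0]-s['qpos'][5])
E
```

```text
0.5899029177246021 52.46456801891327 [0.20327698 2.86452736 1.04558336] [ 0.4472194  -0.07669117  0.09575387] [ 0.56561466 -0.10501007  0.02840368] 0.30333368271033206
```

arm_command(
  steps=[
    {"translation":[0,0,0],"twist":[0,0,0.16],"fingers":-0.3},
    {"translation":[0,0,0],"twist":[0,0,0.33],"fingers":-0.3},
    {"translation":[0,0,0],"twist":[0,0,0.5],"fingers":-0.3},
    {"translation":[0,0,0],"twist":[0,0,0.65],"fingers":-0.3},
    {"translation":[0,0,0],"twist":[0,0,0.75],"fingers":-0.3},
  ],
)

```text
time: 11.42
eef_pos: [0.5651, -0.1047, 0.0284]
tcp_rot: [0.855, 0.519, -0.001, -0.0]
contact_force: [-2.3, 2.9, 1.1]
opening: 0.589
finger_force: 52.6
```

```bash
python3 - <<'E'
from h import *
s=get_state(); print(s['opening'],s['finger_force'],s['contact_force'],s['wrist_torque'],s['eef_pos'],s['qpos'][0]-s['qpos'][5])
E
```

```text
0.5893123557443984 52.64343202114105 [-2.29415231  2.8742119   1.13634995] [0.56534061 0.25364291 0.13960057] [ 0.56510665 -0.10473984  0.02842855] -0.47981636445423503
```

Turned 1.67 rad so far. I'll continue in small increments and watch the torque for the stop.

arm_command(
  steps=[
    {"translation":[0,0,0],"twist":[0,0,0.04],"fingers":-0.3},
    {"translation":[0,0,0],"twist":[0,0,0.08],"fingers":-0.3},
    {"translation":[0,0,0],"twist":[0,0,0.12],"fingers":-0.3},
  ],
)

```text
time: 11.8
eef_pos: [0.565, -0.1047, 0.0284]
tcp_rot: [0.885, 0.465, -0.001, -0.0]
contact_force: [-1.9, 3.4, 2.0]
opening: 0.589
finger_force: 52.7
```

```bash
python3 - <<'E'
from h import *
s=get_state(); print(s['opening'],s['finger_force'],s['contact_force'],s['wrist_torque'],s['eef_pos'],s['qpos'][0]-s['qpos'][5])
E
```

```text
0.5894486845936232 52.66707479953766 [-1.86357645  3.35426044  1.96606537] [0.49838119 0.23397097 0.13056296] [ 0.56496421 -0.10468766  0.02841717] -0.6031172435818051
```

arm_command(
  steps=[
    {"translation":[0,0,0],"twist":[0,0,0.05],"fingers":-0.3},
    {"translation":[0,0,0],"twist":[0,0,0.1],"fingers":-0.3},
    {"translation":[0,0,0],"twist":[0,0,0.15],"fingers":-0.3},
  ],
)

```text
time: 12.18
eef_pos: [0.5655, -0.1039, 0.0286]
tcp_rot: [0.917, 0.398, -0.001, 0.0]
contact_force: [0.0, 6.5, 3.3]
opening: 0.59
finger_force: 52.8
```

```bash
python3 - <<'E'
from h import *
s=get_state(); print(s['opening'],s['finger_force'],s['contact_force'],s['wrist_torque'],s['eef_pos'],s['qpos'][0]-s['qpos'][5])
E
```

```text
0.5901742151009306 52.81005084514618 [0.01838781 6.53504758 3.28292679] [1.18537249 0.03647244 1.53833285] [ 0.56553412 -0.10388993  0.02864407] -0.752768816597482
```

arm_command(
  steps=[
    {"translation":[0,0,0],"twist":[0,0,0],"fingers":0.5},
    {"translation":[0,0,0],"twist":[0,0,0],"fingers":1},
    {"translation":[0,0,0],"twist":[0,0,0],"fingers":1},
    {"translation":[0,0,-0.08],"twist":[0,0,0],"fingers":1},
    {"translation":[0,0,-0.14],"twist":[0,0,0],"fingers":1},
  ],
)

```text
time: 12.8
eef_pos: [0.566, -0.1058, 0.135]
tcp_rot: [0.919, 0.395, 0.0, 0.001]
contact_force: [0.1, -0.8, 0.1]
opening: 1.0
finger_force: 0.0
```

```bash
python3 - <<'E'
from h import *
a=read_camera('scene'); b=read_camera('top'); s=get_state(); print(s['opening'],s['contact_force'],s['eef_pos'])
v=(a,*mask(a,(168,321),26))
A=cv2.resize(a["pixels"][130:200,280:380,::-1],None,fx=7,fy=7,interpolation=cv2.INTER_CUBIC); cv2.imwrite("pics/s6.png",A)
for X in ((.565,-.105,.072),(.565,-.105,.046)): print((proj(a,[X])-[130,280])*7)
plan((.5653,-.1045,.10),.25)
E
```

```text
0.9990765197491295 [ 0.99950547 -0.21171353  0.84493448] [ 0.56987002 -0.10712178  0.14044109]
[[142.18188707 284.91922404]]
[[196.30093069 284.77140137]]
T [-0.0019, -0.0075, 0.0538] W [0.0138, 0.0026, -0.9639] t 12.9 pos [ 0.5699 -0.1071  0.1404] phi -0.7599 |d| 0.041
```

View pics/s6.png

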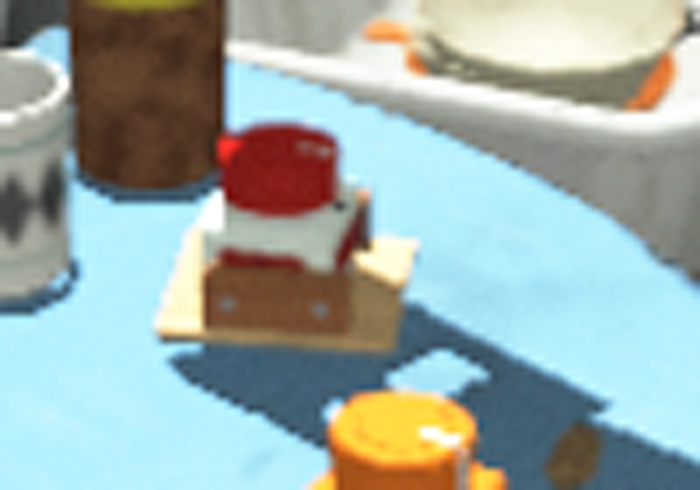

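arm_command(
  steps=[
    {"translation":[0,0,0.04],"twist":[0,0,-0.17],"fingers":1},
    {"translation":[0,0,0.04],"twist":[0,0,-0.34],"fingers":1},
    {"translation":[0,0,0.04],"twist":[0,0,-0.51],"fingers":1},
    {"translation":[0,0,0.04],"twist":[0.005,0,-0.68],"fingers":1},
    {"translation":[0,0,0.04],"twist":[0.005,0,-0.85],"fingers":1},
  ],
)

```text
time: 13.52
eef_pos: [0.5652, -0.1055, 0.1023]
tcp_rot: [0.657, 0.754, -0.002, -0.002]
contact_force: [-0.4, -0.5, -0.5]
opening: 1.001
finger_force: 0.0
```

arm_command(
  steps=[
    {"translation":[0,0,0],"twist":[0,0,-0.08],"fingers":1},
    {"translation":[0,0,0],"twist":[0,0,-0.08],"fingers":1},
  ],
)

```text
time: 13.78
eef_pos: [0.5652, -0.1054, 0.1025]
tcp_rot: [0.628, 0.778, -0.001, -0.002]
contact_force: [0.6, 0.8, -0.3]
opening: 0.995
finger_force: 0.0
```

```bash
python3 - <<'E'
from h import *
plan((.5653,-.1045,.05),.22);plan((.5653,-.1045,.005),.22)
E
```

```text
T [0.0011, 0.0007, 0.07] W [-0.0049, -0.0016, -0.0062] t 13.78 pos [ 0.5652 -0.1054  0.1025] phi 0.2127 |d| 0.052
T [0.001, 0.001, 0.1299] W [-0.0049, -0.0016, -0.0062] t 13.78 pos [ 0.5652 -0.1054  0.1025] phi 0.2127 |d| 0.097
```

arm_command(
  steps=[
    {"translation":[0.001,0.001,0.05],"twist":[-0.004,-0.002,0],"fingers":1},
    {"translation":[0.001,0.001,0.09],"twist":[-0.004,-0.002,0],"fingers":1},
    {"translation":[0.001,0.001,0.12],"twist":[-0.004,-0.002,0],"fingers":1},
    {"translation":[0.001,0.001,0.13],"twist":[-0.004,-0.002,0],"fingers":1},
    {"translation":[0.001,0.001,0.13],"twist":[-0.004,-0.002,0],"fingers":1},
  ],
)

```text
time: 14.4
eef_pos: [0.5657, -0.1044, 0.0055]
tcp_rot: [0.628, 0.779, -0.0, 0.0]
contact_force: [-0.1, 0.5, -0.4]
opening: 1.003
finger_force: 0.0
```

arm_command(
  steps=[
    {"translation":[0,0,0],"twist":[0,0,0],"fingers":0.4},
    {"translation":[0,0,0],"twist":[0,0,0],"fingers":0},
    {"translation":[0,0,0],"twist":[0,0,0],"fingers":-0.2},
    {"translation":[0,0,0],"twist":[0,0,0],"fingers":-0.2},
    {"translation":[0,0,0],"twist":[0,0,0],"fingers":-0.2},
  ],
  grip_force=40,
)

```text
time: 15.02
eef_pos: [0.5674, -0.1048, 0.0076]
tcp_rot: [0.627, 0.779, 0.0, 0.002]
contact_force: [0.3, 1.1, 6.1]
opening: 0.689
finger_force: 44.1
```

```bash
python3 - <<'E'
from h import *
s=get_state(); print(s['contact_force'],s['wrist_torque'],s['opening'],s['qpos'][0]-s['qpos'][5])
E
```

```text
[0.26075168 1.09691892 6.13974101] [ 0.23923775 -0.08544451 -0.00725594] 0.6891150800353121 0.21429201323684732
```

arm_command(
  steps=[
    {"translation":[0,0,-0.02],"twist":[0,0,0],"fingers":-0.2},
    {"translation":[0,0,-0.06],"twist":[0,0,0],"fingers":-0.2},
    {"translation":[0,0,-0.12],"twist":[0,0,0],"fingers":-0.2},
    {"translation":[0,0,-0.18],"twist":[0,0,0],"fingers":-0.2},
    {"translation":[0,0,-0.18],"twist":[0,0,0],"fingers":-0.2},
  ],
)

```text
time: 15.65
eef_pos: [0.5681, -0.105, 0.1454]
tcp_rot: [0.627, 0.779, 0.001, 0.004]
contact_force: [0.5, 0.0, -3.3]
opening: 0.687
finger_force: 45.0
```

```bash
python3 - <<'E'
from h import *
plan((.5563,.2608,.14),-.03)
E
```

```text
T [0.4799, 0.0887, 0.0052] W [0.0072, 0.0042, 0.2339] t 15.65 pos [ 0.5681 -0.105   0.1454] phi 0.2146 |d| 0.366
```

arm_command(
  steps=[
    {"translation":[0.48,0.089,0.005],"twist":[0.004,0,0.234],"fingers":-0.2},
    {"translation":[0.48,0.089,0.005],"twist":[0.004,0,0.234],"fingers":-0.2},
    {"translation":[0.48,0.089,0.005],"twist":[0.004,0,0.234],"fingers":-0.2},
    {"translation":[0.48,0.089,0.005],"twist":[0.004,0,0.234],"fingers":-0.2},
    {"translation":[0.48,0.089,0.005],"twist":[0.004,0,0.234],"fingers":-0.2},
  ],
)

```text
time: 16.27
eef_pos: [0.5536, 0.2056, 0.1343]
tcp_rot: [0.718, 0.696, -0.004, -0.002]
contact_force: [0.6, -0.3, -3.0]
opening: 0.69
finger_force: 45.0
```

```bash
python3 - <<'E'
from h import *
plan((.5563,.2608,.14),-.03)
E
```

```text
T [0.0737, 0.0013, -0.0078] W [-0.0087, 0.0026, -0.0003] t 16.27 pos [0.5536 0.2056 0.1343] phi -0.0307 |d| 0.056
```

arm_command(
  steps=[
    {"translation":[0.074,0.001,-0.005],"twist":[-0.004,0.001,0],"fingers":-0.2},
    {"translation":[0.074,0.001,0.02],"twist":[-0.004,0.001,0],"fingers":-0.2},
    {"translation":[0.074,0.001,0.05],"twist":[-0.004,0.001,0],"fingers":-0.2},
    {"translation":[0.074,0.001,0.05],"twist":[-0.004,0.001,0],"fingers":-0.2},
    {"translation":[0.074,0.001,0.05],"twist":[-0.004,0.001,0],"fingers":-0.2},
  ],
)

```text
time: 16.9
eef_pos: [0.558, 0.2585, 0.0989]
tcp_rot: [0.718, 0.696, -0.001, -0.0]
contact_force: [0.9, 0.3, -3.4]
opening: 0.691
finger_force: 45.0
```

```bash
python3 - <<'E'
from h import *
a=read_camera('scene'); s=get_state(); print(s['qpos'][0]-s['qpos'][5],s['eef_pos'],s['contact_force'])
x,y,z=s['eef_pos']; k=6; r0,c0=170,215
v=cv2.resize(a["pixels"][r0:r0+85,c0:c0+100,::-1],None,fx=k,fy=k,interpolation=cv2.INTER_CUBIC); w=v.copy()
for P,col in [(P,(0,255,0)) for P in tubpts(x,y,-.03,z+.001)]+[(P,(255,0,255)) for P in tubpts(.5567,.2592,-.0132)]:
    q=proj(a,P); q=np.c_[(q[:,1]-c0+.5)*k,(q[:,0]-r0+.5)*k]; cv2.polylines(w,[cv2.convexHull(q.astype(np.int32))],True,col,1)
cv2.imwrite("pics/ov2.png",w)
np.savez("held.npz",**{kk:a[kk] for kk in("K","R","t","pixels")})
plan((.5563,.2608,.072),-.03)
E
```

```text
-0.03142188978647237 [0.55865001 0.25878766 0.09991703] [ 0.87368773  0.71967348 -3.22902968]
T [0.0026, -0.0032, 0.0372] W [0.0004, 0.0004, -0.0011] t 16.95 pos [0.5587 0.2588 0.0999] phi -0.0314 |d| 0.028
```

View pics/ov2.png

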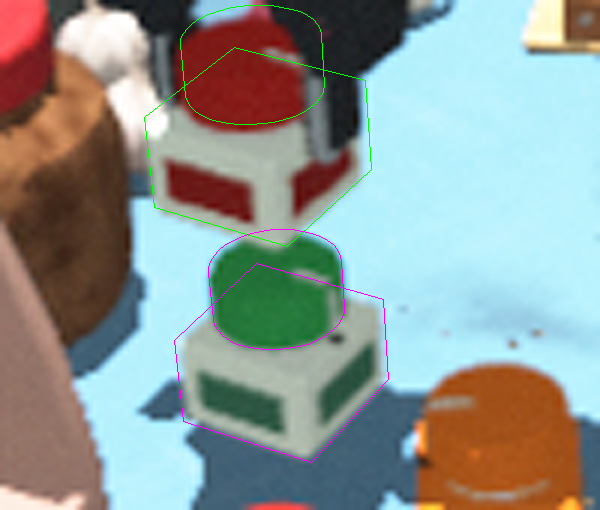

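```bash
cat >> h.py <<'E'
def label(p,col,near):
    v=cv2.cvtColor(p["pixels"],cv2.COLOR_RGB2HSV).astype(int); H,Sa,V=v[...,0],v[...,1],v[...,2]
    m=((H<8)|(H>170))&(Sa>120)&(V>50) if col=="r" else (H>60)&(H<90)&(Sa>70)&(V>30)
    n,l,st,ce=cv2.connectedComponentsWithStats(m.astype(np.uint8)); ok=[i for i in range(1,n) if 25<st[i,4]<170]
    i=min(ok,key=lambda i:np.hypot(*(ce[i][::-1]-near))); ys,xs=np.nonzero(l==i)
    d=np.c_[xs,ys]-ce[i]; w,V2=np.linalg.eigh(np.cov(d.T)); e=V2[:,1]; 
    return ce[i][::-1], st[i,4], np.arctan2(e[1],e[0])%np.pi
E
python3 - <<'E'
from h import *
d=np.load("held.npz"); a={k:d[k] for k in d}
rl=label(a,"r",(170+191/6,215+209/6)); gl=label(a,"g",(170+402/6,215+240/6)); print(rl,gl)
for zb in (.0975,.099,.1005):
    print(zb,onplane(a,rl[0],zb+.001+.02)-onplane(a,gl[0],.02))
gr=label(a,"g",(170+383/6,215+347/6)); print(gr, onplane(a,gl[0],.02),onplane(a,gr[0],.02))
E
```

```text
(array([201.58227848, 249.43037975]), np.int32(79), np.float64(0.36064219379650897)) (array([236.86764706, 254.91176471]), np.int32(68), np.float64(0.3842025493361745))
0.0975 [0.00357027 0.00212115 0.0985    ]
0.099 [0.00215619 0.00408458 0.1       ]
0.1005 [0.00074211 0.00604802 0.1015    ]
(array([233.5, 272.5]), np.int32(40), np.float64(2.2620837375399594)) [0.55626868 0.29084893 0.02      ] [0.52520681 0.2620784  0.02      ]
```

arm_command(
  steps=[
    {"translation":[-0.005,-0.003,0.02],"twist":[0,0,0],"fingers":-0.2},
    {"translation":[-0.005,-0.003,0.033],"twist":[0,0,0],"fingers":-0.2},
    {"translation":[-0.005,-0.003,0.04],"twist":[0,0,0],"fingers":-0.2},
    {"translation":[-0.005,-0.003,0.04],"twist":[0,0,0],"fingers":-0.2},
    {"translation":[-0.005,-0.003,0.04],"twist":[0,0,0],"fingers":-0.2},
  ],
)

```text
time: 17.58
eef_pos: [0.5564, 0.2559, 0.0701]
tcp_rot: [0.718, 0.696, 0.0, 0.0]
contact_force: [0.5, -0.5, -3.1]
opening: 0.693
finger_force: 44.9
```

```bash
cat > rel.py <<'E'
from h import *
a=read_camera('scene'); s=get_state(); z=s['eef_pos'][2]; print(s['time'],s['eef_pos'],s['contact_force'],s['wrist_torque'])
gl=label(a,"g",(237,255)); rl=label(a,"r",gl[0]-[24,3]); print(rl,gl)
for zb in (.066,.068,.070): print(zb,(onplane(a,rl[0],zb+.02)-onplane(a,gl[0],.02)).round(4))
E
python3 rel.py
```

```text
17.625 [0.55649217 0.25596692 0.07030075] [ 0.23114921 -1.07183241 -3.26237865] [-0.01346714 -0.03177682  0.06192504]
(array([211.84722222, 251.83333333]), np.int32(72), np.float64(0.3686011195997927)) (array([236.85294118, 254.77941176]), np.int32(68), np.float64(0.38802755030920855))
0.066 [ 0.005  -0.0055  0.066 ]
0.068 [ 0.0032 -0.003   0.068 ]
0.07 [ 0.0014 -0.0005  0.07  ]
```

arm_command(
  steps=[
    {"translation":[0,-0.001,0.002],"twist":[0,0,0],"fingers":-0.2},
    {"translation":[0,-0.001,0.004],"twist":[0,0,0],"fingers":-0.2},
    {"translation":[0,-0.001,0.004],"twist":[0,0,0],"fingers":-0.2},
  ],
)

```text
time: 18.0
eef_pos: [0.5555, 0.256, 0.0677]
tcp_rot: [0.718, 0.696, 0.0, 0.0]
contact_force: [-1.8, -0.5, 1.4]
opening: 0.693
finger_force: 45.5
```

```bash
python3 rel.py
```

```text
18.05 [0.55559089 0.25602584 0.06775087] [-2.08596136 -1.00944042  3.30972331] [-0.11727606  0.36735822 -0.03075719]
(array([212.91780822, 252.34246575]), np.int32(73), np.float64(0.36858924501293977)) (array([236.82608696, 254.76811594]), np.int32(69), np.float64(0.38454966724651474))
0.066 [ 0.0015 -0.0021  0.066 ]
0.068 [-0.0003  0.0003  0.068 ]
0.07 [-0.002   0.0028  0.07  ]
```

Contact made, and the tub is centred within about 3 mm. Now I'll release.

arm_command(
  steps=[
    {"translation":[0,0,0],"twist":[0,0,0],"fingers":0.5},
    {"translation":[0,0,0],"twist":[0,0,0],"fingers":0.7},
    {"translation":[0,0,0],"twist":[0,0,0],"fingers":1},
    {"translation":[0,0,0],"twist":[0,0,0],"fingers":1},
    {"translation":[0,0,0],"twist":[0,0,0],"fingers":1},
  ],
)

```text
time: 18.68
eef_pos: [0.5554, 0.2558, 0.0668]
tcp_rot: [0.718, 0.696, 0.0, 0.0]
contact_force: [-0.0, -0.0, 0.5]
opening: 1.002
finger_force: 0.0
```

arm_command(
  steps=[
    {"translation":[0,0,-0.03],"twist":[0,0,0],"fingers":1},
    {"translation":[0,0,-0.08],"twist":[0,0,0],"fingers":1},
    {"translation":[0,0,-0.15],"twist":[0,0,0],"fingers":1},
    {"translation":[0,0,-0.2],"twist":[0,0,0],"fingers":1},
    {"translation":[0,0,-0.2],"twist":[0,0,0],"fingers":1},
  ],
)

```text
time: 19.3
eef_pos: [0.5576, 0.2565, 0.2218]
tcp_rot: [0.718, 0.696, 0.004, 0.002]
contact_force: [0.1, -0.1, -0.2]
opening: 1.002
finger_force: 0.0
```

```bash
python3 rel.py; python3 - <<'E'
from h import *
a=read_camera('scene'); save(a,"s7.png",(170,250,215,315),6)
E
```

```text
19.35 [0.55614675 0.25607858 0.21865658] [ 0.46020506 -0.00142139  0.55690892] [-0.03346918 -0.09826884  0.02054568]
(array([212.90140845, 252.21126761]), np.int32(71), np.float64(0.37027258671462304)) (array([236.77464789, 254.83098592]), np.int32(71), np.float64(0.37687533536800766))
0.066 [ 0.0018 -0.0018  0.066 ]
0.068 [0.0001 0.0006 0.068 ]
0.07 [-0.0017  0.0031  0.07  ]
```

View pics/s7.png

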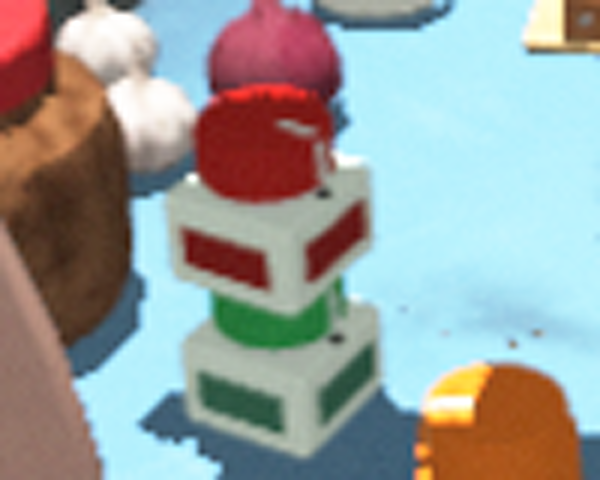

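The pile is neat: red sits squarely on green, and the white mark on the cap at (322,165) is over the black mark at (322,193). The gripper is clear, so I'll hand it in.

```bash
python3 -c "
from plant import sign_off
print(sign_off())"
```

```text
the job is handed in; nothing more can be done
None
```

The red tub's cap is screwed home in the jar grip and the tub stands squarely on the green tub, centred within about 3 mm by camera; the job was handed in at about 19.4 s, with no verdict returned.

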